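Close the crouton station after service

TASK

Tip the tray so that its croutons slide into the open bin, get every crouton into the bin, and then fold the bin's lid fully shut. Park the empty tray level in the middle of the shut lid, and stand every seasoning pot upright on the narrow raised ledge, centred front to back so that it overhangs evenly. Leave the bottle, mill, ramekin and spoon where they are.

Things in the scene. Friction and masses are not known exactly. Their poses are not given: they have to be found in the camera images.
- bin: open-topped steel crouton bin, fixed to the table: 150 (x) x 170 (y) x 70 mm high outside, walls and floor 4 mm; origin at the centre of its underside; the lid is hinged along its rim on the +x side
- lid (a joint): angle of the bin's hinged grey lid: 0 = shut flat on the rim, about 1.57 = standing upright, opens up to 1.95; starts open. Its hinge is stiff: the lid stays at any angle where it is left, and about 2 N at its free edge moves it. The lid is a 154 x 172 x 6 mm plate without a knob
- lid_hinge (a point): point on the hinge line, at the middle of the bin's +x rim, 71 mm above the table, on the lid's underside; carried by the lid. With the lid shut its axes are those of the bin; the lid runs from it 154 mm to -x
- lid_mid (a point): centre of the lid's outer face (the top face when shut, then 77 mm above the table and right over the bin's centre), z out of that face; carried by the lid
- ledge_top (a point): middle of the top face of the narrow raised metal ledge, 120 mm above the table; the ledge is fixed, 40 mm deep along this point's x, 320 mm long along its y, 12 mm thick, open below, on two posts at y = +-130 mm
- tray: aluminium crouton tray with a wooden handle, 0.2 kg: pan 120 (x) x 100 (y) mm with a 3 mm floor; origin under the centre of the pan; walls 18 mm high on both y sides and 32 mm at the -x end, no wall at the +x end, where the croutons slide out; they start to slide at a tilt of 25 to 35 degrees. The handle is a bar along x, 24 mm wide in y, from x = -60 to -141 mm, between z = 24 and 44 mm
- crouton1: crouton, a toasted bread block about 25 x 23 x 22 mm, 12 g; origin at its centre. 3 to 5 are present (None for an absent one); all start on the tray
- crouton2: crouton, a toasted bread block about 25 x 23 x 22 mm, 12 g; origin at its centre. 3 to 5 are present (None for an absent one); all start on the tray
- crouton3: crouton, a toasted bread block about 25 x 23 x 22 mm, 12 g; origin at its centre. 3 to 5 are present (None for an absent one); all start on the tray
- crouton4: crouton, a toasted bread block about 25 x 23 x 22 mm, 12 g; origin at its centre. 3 to 5 are present (None for an absent one); all start on the tray
- crouton5: crouton, a toasted bread block about 25 x 23 x 22 mm, 12 g; origin at its centre. 3 to 5 are present (None for an absent one); all start on the tray
- pot1: closed round metal seasoning pot, 46 mm diameter, 58 mm tall, dark band near its top, about 0.12 kg; origin at the centre of its underside, z up its axis. 2 to 4 pots are present (None for an absent one)
- pot2: closed round metal seasoning pot, 46 mm diameter, 58 mm tall, dark band near its top, about 0.12 kg; origin at the centre of its underside, z up its axis. 2 to 4 pots are present (None for an absent one)
- pot3: closed round metal seasoning pot, 46 mm diameter, 58 mm tall, dark band near its top, about 0.12 kg; origin at the centre of its underside, z up its axis. 2 to 4 pots are present (None for an absent one)
- pot4: closed round metal seasoning pot, 46 mm diameter, 58 mm tall, dark band near its top, about 0.12 kg; origin at the centre of its underside, z up its axis. 2 to 4 pots are present (None for an absent one)
- squeeze: bystander, not part of the job; clear squeeze bottle, 52 mm diameter, 160 mm tall; origin at the centre of its underside
- mill: bystander, not part of the job; dark wooden pepper mill, 56 mm diameter, 145 mm tall; origin at the centre of its underside
- ramekin: bystander, not part of the job; open white ceramic ramekin, 76 mm diameter, 36 mm tall; origin at the centre of its underside
- spoon: bystander, not part of the job; steel spoon with an orange-brown handle, 150 mm long, lying along its x; origin on its underside

How it is judged:
By the outcome, as a careful person would: the job done as asked, in the order asked, and still so for the second after the job is handed in, with the robot touching nothing.
Of pot1, pot2, pot3, pot4 only 2 to 4 are there at a start; the rules pass over those that are not, and their reading is None.
Of crouton1, crouton2, crouton3, crouton4, crouton5 only 3 to 5 are there at a start; the rules pass over those that are not, and their reading is None.
At some moment in a run one of tray, pot1, pot2, pot3, pot4 may be knocked a few centimetres aside while the robot is not near it.
It also fails if it takes over 210 s, if anything falls off the work surface, if the arm or the gripper's body presses on something with over 40 N, if the wrist force passes 120 N, or if a joint passes its speed limit or range.

ROBOT

A 7-joint arm with a two-finger parallel gripper is mounted at the origin on the work surface. World frame = base frame: x ahead of the robot, y to its left, z up, the work surface at z = 0. Lengths are in m, angles in rad, forces in N, time in s.
With the tool pointing down it reaches from about 0.4 to 0.85 m from the base axis. Payload 10.4 kg.
Tool frame: the origin (TCP) lies at the very end of the fingers, on their centre line; the grasp point (between the pads) lies 19 mm behind it; z points along the fingers, y is the line along which they close (so a half turn about z gives the same grasp; the last joint's range is limited). The gripper opens to 87 mm and grips with 3 to 60 N. Pads are 19 mm wide; open, the fingers measure 117 mm over their backs; the gripper's body (75 mm by 190 mm) begins 51 mm behind the grasp point.
Start: joints at [1.238, 0.332, -0.065, 1.46, 0.022, 1.35, -0.088], TCP at [0.191, -0.595, 0.223] pointing down, gripper open.
Joint ranges: [-2.6, 2.6], [-0.5, 2.12], [-1.47, 1.34], [0.16, 2.42], [-1.27, 4.41], [0.06, 2.06], [-2.6, 2.6]. Speed limits (rad/s): [2.22, 2.22, 2.79, 2.79, 3.14, 3.14, 3.14].

INTERFACE

Orientations are given as a unit quaternion [w, x, y, z].
In Python, from plant import arm gives the robot as it stands.
- The arm moves only by the shell command python3 -m handwheel 'ROWS' [FORCE]. ROWS is JSON, a list of rows, each a list of 5 numbers: the shift along the tool's x, y, z in mm, then the turn about the tool's z in degrees, then the closure, from 0 (fully open) to 1 (shut). A call has 1 to 8 rows; each row is the pose to reach, as a shift and turn from the pose commanded when the call began, along the tool's axes at that moment; what a row does not reach only later rows make up. A row lasts 1/10 s, in which the tool goes at most 50 mm and 8.59 degrees, less where a joint would pass 70% of its speed; a pose out of reach is approached as far as the arm can. A call with a gripper value outside its range is refused whole. The fingers move at their own pace and stop on an object; FORCE is the grip in N (left out, the last holds). Time passes only in rows, so rows that repeat a pose let the fingers close. It gives the time, the measured TCP pose, the force, the opening and the grip force at its end, in the units of the state.
- arm.sense(): the state, without advancing time (a new reading comes with each control period).
- arm.get_image(name): name is "side" or "top" or "wrist"; returns the picture (420x560x3 uint8, red, green, blue); there is no depth.
- arm.calibration(name): a dict with "fx", "fy", "cx", "cy" (pixels), "world_to_cam" (4x4, takes a point from world to camera coordinates). Camera axes: x right, y down, z forward; pixel columns grow to the right and rows downward; lengths in m; the calibration is good to about 2 mm. The wrist camera is an equidistant fisheye: a pixel r from the principal point sees the ray r / f radians off the axis. A picture is of the moment at which its call begins: read the wrist's pose just before it. calibration takes no time and is no camera call; for the wrist camera it gives the pose at the moment of the call.
- arm.close_job(): hands the job in; it is judged then, once.
Trained networks look in the newest picture that a camera, given by its name, has taken for a name from the list of things; names that differ only in an ending like _2 or _b are one class to them, and where a whole thing is asked for, a point or a joint stands for the part that bears it (a point fixed in the world has none). Each returns a list of dicts, best first, with "conf" (0 to 1); they miss things now and then, are a little off and sometimes report something else, mostly with a low value. They report only what shows in the picture. A call takes as long as a camera call.
- arm.silhouettes(camera, label): "mask" (420x560 bool, what is visible of it) and "uv" ([column, row] in pixels, amid what is visible of it).
- arm.spot_point(camera, label): "uv" ([column, row] in pixels: a listed point, or the origin of a listed thing).
The state is a dict: "clock": time; "joint_positions": joint angles; "dq": joint speeds; "tau": joint torques, N m; "position": TCP position; "ee_rot": TCP orientation; "force": force on the tool from outside, world axes, zero at the start; "torque": the same for the moment, N m; "gripper_width": finger opening in m; "gripper_force": force on a finger pad.
Only numpy, scipy, OpenCV 4.12 (cv2) and the standard library are available. Lean on these libraries where they do the work, as an engineer would, in place of code of your own. Each camera call takes 0.05 s, during which the arm holds its last target. There are 200 camera calls.

## Working session

There is one attempt and no reset: what is moved stays moved. The work goes in short steps, Python scripts to look and compute and a shell command to move; the robot and the scene stay as the last step left them, time stands still between calls to the robot, and variables do not carry over. Pictures are saved under pics/ and viewed, at most 14 in all, crops included, and the job is handed in when it is done.

```bash
ls; mkdir -p pics; cat > h.py <<'E'
import numpy as np, cv2
from plant import arm
def snap(n,f):
    im=arm.get_image(n); cv2.imwrite('pics/'+f+'.png',im[:,:,::-1]); return im
def ray(c,uv):
    M=np.array(c['world_to_cam']);R=M[:3,:3];t=M[:3,3]
    x=(uv[0]-c['cx'])/c['fx'];y=(uv[1]-c['cy'])/c['fy']
    if c.get('fish'):
        r=np.hypot(x,y); s=np.sin(r)/r if r>1e-9 else 1; d=np.array([x*s,y*s,np.cos(r)])
    else: d=np.array([x,y,1.])
    d=R.T@d; return -R.T@t,d/np.linalg.norm(d)
def cal(n):
    c=dict(arm.calibration(n)); c['fish']=n=='wrist'; return c
def tri(obs):  # [(cal,uv)]
    A=np.zeros((3,3));b=np.zeros(3);L=[ray(*o) for o in obs]
    for o,d in L:
        P=np.eye(3)-np.outer(d,d);A+=P;b+=P@o
    p=np.linalg.solve(A,b); return p,max(np.linalg.norm((np.eye(3)-np.outer(d,d))@(p-o)) for o,d in L)
def onz(c,uv,z):
    o,d=ray(c,uv); return o+d*(z-o[2])/d[2]
def proj(c,p):
    M=np.array(c['world_to_cam']);q=M[:3,:3]@np.array(p)+M[:3,3]
    if c['fish']:
        r=np.hypot(q[0],q[1]);th=np.arctan2(r,q[2]);q=np.array([q[0]/r*th,q[1]/r*th,1])
    else:q=q/q[2]
    return np.array([q[0]*c['fx']+c['cx'],q[1]*c['fy']+c['cy']])
E
python3 - <<'E'
from h import *
np.set_printoptions(precision=4,suppress=True)
a=snap('side','side0');b=snap('top','top0');w=snap('wrist','wrist0')
cv2.imwrite('pics/w0.png',np.hstack([a,b])[:,:,::-1])
print(arm.sense())
for n in('side','top','wrist'):
    c=arm.calibration(n);print(n,c); 
for n in('side','top'):
  for l in 'tray pot1 crouton1 lid_hinge lid_mid ledge_top bin squeeze mill ramekin spoon'.split():
    print(n,l,[(np.round(d['uv'],1).tolist(),round(d['conf'],2)) for d in arm.spot_point(n,l)])
E
```

```text
pics
{'clock': 0.15, 'joint_positions': array([ 1.2384,  0.3327, -0.0647,  1.4607,  0.0216,  1.3499, -0.0885]), 'dq': array([ 0.0015, -0.0031, -0.001 , -0.0026,  0.0002, -0.0009,  0.0015]), 'tau': array([  0.002 , -62.3632,   0.0256, -39.0142,  -0.0612,   0.0372,
         0.    ]), 'position': array([ 0.1904, -0.595 ,  0.222 ]), 'ee_rot': array([-0.0005,  0.988 ,  0.1543, -0.0001]), 'force': array([ 0.0661, -0.6727, -0.8607]), 'torque': array([-0.036 , -0.0305, -0.017 ]), 'gripper_force': 0.0, 'gripper_width': 0.0867891314638394}
side {'fx': 527.6901929495182, 'fy': 527.6901929495182, 'cx': 276.78328629312864, 'cy': 208.80276987491047, 'world_to_cam': array([[ 0.9764, -0.2159, -0.0063, -0.5698],
       [-0.1612, -0.709 , -0.6865,  0.1297],
       [ 0.1437,  0.6713, -0.7271,  1.3985],
       [ 0.    ,  0.    ,  0.    ,  1.    ]])}
top {'fx': 397.7241220555362, 'fy': 397.7241220555362, 'cx': 286.52343386508386, 'cy': 214.4183665466004, 'world_to_cam': array([[ 0.0177, -0.9998,  0.0056, -0.0541],
       [-0.9846, -0.0184, -0.1737,  0.5705],
       [ 0.1737, -0.0024, -0.9848,  0.941 ],
 
[... 696 characters left out ...]

side bin [([348.5, 219.1], 0.68), ([263.9, 247.9], 0.63)]
side squeeze [([346.7, 219.8], 0.56)]
side mill [([355.1, 268.9], 0.81)]
side ramekin [([212.7, 303.4], 0.74)]
side spoon [([214.3, 254.6], 0.58)]
top tray [([391.8, 242.7], 0.65)]
top pot1 [([233.0, 275.2], 0.91), ([183.0, 268.3], 0.79), ([407.2, 230.5], 0.37)]
top crouton1 [([395.3, 244.8], 0.61), ([408.1, 234.9], 0.54)]
top lid_hinge [([312.3, 201.3], 0.69)]
top lid_mid [([309.4, 195.5], 0.73), ([348.1, 154.6], 0.49)]
top ledge_top [([347.9, 158.4], 0.55)]
top bin [([301.9, 232.4], 0.84), ([234.1, 276.3], 0.57)]
top squeeze []
top mill [([349.6, 160.4], 0.65)]
top ramekin [([355.0, 294.6], 0.89)]
top spoon [([299.9, 286.4], 0.77)]
```

View pics/side0.png

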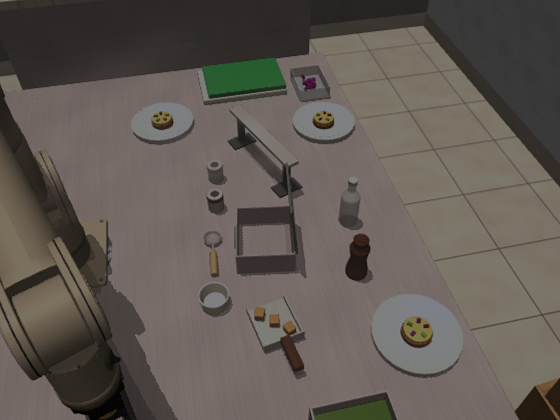

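View pics/top0.png

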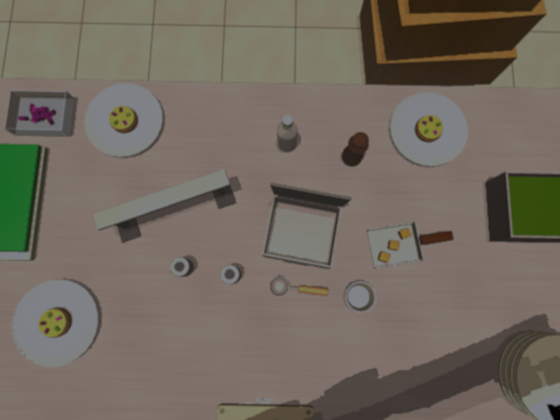

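The side view shows three croutons on the tray at (274,323), with its handle ending near (296,365). The bin is at (266,240) with its lid upright on the +x side. Two pots stand at (215,171) and (215,200), and the ledge runs from (232,112) to (295,160). The top view shows the same: tray (394,246), pots (181,267) and (231,274), ledge (97,222) to (228,180).

```bash
cat >> h.py <<'E'
from scipy.optimize import minimize
def box(x0,x1,y0,y1,z0,z1): return np.array([[x,y,z] for x in(x0,x1) for y in(y0,y1) for z in(z0,z1)])
def cyl(r,h,z0=0): return np.array([[r*np.cos(t),r*np.sin(t),z] for t in np.arange(0,6.28,.26) for z in(z0,h)])
P=[box(-.06,.06,-.05,.05,0,.018),box(-.06,-.057,-.05,.05,0,.032),box(-.141,-.06,-.012,.012,.024,.044)]
MODEL=dict(tray=P,pot1=[cyl(.023,.058)],bin=[box(-.075,.075,-.085,.085,0,.07)],mill=[cyl(.028,.145)],squeeze=[cyl(.026,.16)],ramekin=[cyl(.038,.036)])
def place(pts,x,y,yaw,z=0):
    c,s=np.cos(yaw),np.sin(yaw);return pts@np.array([[c,s,0],[-s,c,0],[0,0,1]])+[x,y,z]
def render(c,parts,q,S=4):
    m=np.zeros((420*S,560*S),np.uint8)
    for p in parts:
        uv=np.array([proj(c,v) for v in place(p,*q)])
        cv2.fillConvexPoly(m,cv2.convexHull(np.round((uv+.5)*S-.5).astype(np.int32)),1)
    return cv2.resize(m.astype(np.float32),(560,420),interpolation=cv2.INTER_AREA)
def best(n,l,near=None):
    L=arm.silhouettes(n,l)
    if near is not None: L=[d for d in L if np.hypot(*(np.array(d['uv'])-near))<25]
    if not L: return None
    m=np.array(L[0]['mask']).astype(np.uint8)
    return cv2.morphologyEx(m,cv2.MORPH_CLOSE,np.ones((9,9),np.uint8)).astype(np.float32)
def fit(views,parts,q0,z=0):  # views [(cal,mask)]
    def f(q):
        return sum(np.abs(render(c,parts,[q[0],q[1],q[2] if len(q)>2 else 0,z])-m).sum()/max(m.sum(),1) for c,m in views)
    q0=np.array(q0,float); s=np.eye(len(q0))*.015
    if len(q0)>2: s[2,2]=.15
    r=minimize(f,q0,method='Nelder-Mead',options=dict(initial_simplex=np.vstack([q0,q0+s]),xatol=2e-4,fatol=1e-4,maxiter=150))
    return r.x,r.fun
E
cat > m1.py <<'E'
from h import *
np.set_printoptions(precision=4,suppress=True)
snap('side','s');snap('top','t')
S,T=cal('side'),cal('top')
U=dict(tray=([273,325],[394,246]),bin=([266,240],[302,232]),pot1=([215,171],[181,267]),pot1b=([215,200],[231,274]),mill=([357,259],[354,150]),ramekin=([213,298],[358,296]),squeeze=([349,205],[287,133]))
for k,(a,b) in U.items():
    p,e=tri([(S,a),(T,b)]); l=k.rstrip('b') if k=='pot1b' else k
    ms=best('side',l,a);mt=best('top',l,b)
    q0=[p[0],p[1]]+({'tray':[1.6],'bin':[-.1]}.get(k,[]) )
    v=[(c,m) for c,m in((S,ms),(T,mt)) if m is not None]
    print(k,'tri',p,e,'fit',*fit(v,MODEL[l],q0) if v else None, 'single', [fit([w],MODEL[l],q0) for w in v])
# ledge ends
for a,b in(([260.4,133.8],[163,201]),([260.4,133.8],[347.9,158.4])): print('ledge',tri([(S,a),(T,b)]))
E
python3 m1.py; python3 - <<'E'
import cv2,numpy as np
a=cv2.imread('pics/side0.png')[90:290,190:320];b=cv2.imread('pics/top0.png')[160:290,85:345]
cv2.imwrite('pics/c1.png',cv2.resize(a,None,fx=3,fy=3,interpolation=2));cv2.imwrite('pics/c2.png',cv2.resize(b,None,fx=3,fy=3,interpolation=2))
E
```

```text
tray tri [ 0.5026 -0.3227  0.0023] 0.00037832061461115393 fit [ 0.5054 -0.3202  1.7476] 0.16897358000278473 single [(array([ 0.5067, -0.3227,  1.7525]), np.float64(0.11775205284357071)), (array([ 0.5047, -0.3202,  1.7472]), np.float64(0.03738268092274666))]
bin tri [ 0.5334 -0.0837  0.0288] 0.0025838449682649735 fit [ 0.5325 -0.081  -0.1637] 0.24369490146636963 single [(array([ 0.5315, -0.0803, -0.1737]), np.float64(0.07702580839395523)), (array([ 0.5482, -0.0842, -0.1671]), np.float64(0.1621563583612442))]
pot1 tri [0.4395 0.2163 0.0275] 0.0017732551816598268 fit [0.439  0.2145] 0.20592352747917175 single [(array([0.44  , 0.2144]), np.float64(0.07713963836431503)), (array([0.4384, 0.2128]), np.float64(0.10845070332288742))]
pot1b tri [0.4234 0.0908 0.032 ] 0.000849626665728719 fit [0.4225 0.0924] 0.17823880910873413 single [(array([0.4237, 0.0924]), np.float64(0.09060753881931305)), (array([0.4219, 0.0923]), np.float64(0.06062312424182892))]
mill tri [ 0.7424 -0.2137  0.0516] 0.00037823044887164256 fit [ 0.7422 -0.2141] 0.6062606573104858 single [(array([ 0.7404, -0.2175]), np.float64(0.313193678855896)), (array([ 0.731 , -0.2086]), np.float64(0.25954610109329224))]
ramekin tri [ 0.3743 -0.2254  0.0164] 9.626399261476855e-05 fit [ 0.3736 -0.2285] 0.3626248240470886 single [(array([ 0.3763, -0.219 ]), np.float64(0.26260504126548767)), (array([ 0.3725, -0.2285]), np.float64(0.0710877850651741))]
squeeze tri [ 0.7776 -0.0411  0.0649] 0.0015873607843746964 fit [ 0.7768 -0.0402] 0.8133084177970886 single [(array([ 0.7752, -0.043 ]), np.float64(0.2805250287055969)), (array([ 0.759 , -0.0406]), np.float64(0.4927404820919037))]
ledge (array([0.5869, 0.2436, 0.1214]), np.float64(0.0017861888863870974))
ledge (array([ 0.5548, -0.1362,  0.4412]), np.float64(0.034808102109876705))
```

View pics/c1.png

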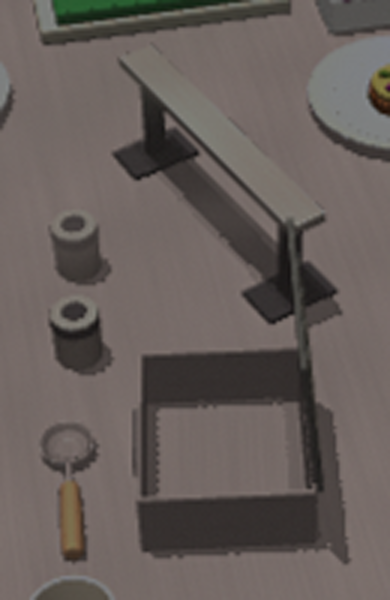

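View pics/c2.png

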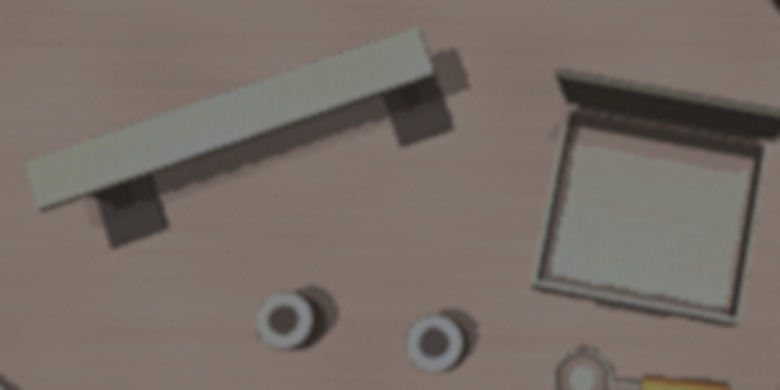

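The crops show the ledge's corners, the bin rim and both pots. The pot at crop (75,335) has its dark band near the top. On the other pot, at (75,245), the band isn't evident, so I'll check it close up. Next I'll measure the corners.

```bash
cat > m2.py <<'E'
from h import *
np.set_printoptions(precision=4,suppress=True)
S,T=cal('side'),cal('top')
s=lambda u:np.array(u)/3+[190,90]; t=lambda u:np.array(u)/3+[85,160]
L=[((120,62),(42,210)),((152,45),(25,162)),((325,213),(420,28)),((292,228),(435,72))]
print('ledge');
Q=[]
for a,b in L:
    p,e=tri([(S,s(a)),(T,t(b))]);Q.append(p);print(p,e,onz(S,s(a),.12),onz(T,t(b),.12))
Q=np.array(Q);print(Q.mean(0)); d=Q[2]+Q[3]-Q[0]-Q[1];print('dir',np.degrees(np.arctan2(d[1],d[0])),np.linalg.norm(d)/2)
print('bin');Q=[]
for a,b in [((142,355),(533,287)),((138,498),(738,322)),((318,497),(763,148)),((302,350),(570,113))]:
    p,e=tri([(S,s(a)),(T,t(b))]);Q.append(p);print(p,e,onz(S,s(a),.07),onz(T,t(b),.07))
Q=np.array(Q);print(Q.mean(0))
for i,j in((0,1),(3,2),(0,3),(1,2)):
    d=Q[j]-Q[i];print(np.degrees(np.arctan2(d[1],d[0])),np.linalg.norm(d))
print('lid top corners', tri([(S,s((290,218))),(T,t((558,70)))]))
print(arm.sense()['ee_rot'])
E
python3 m2.py
```

```text
ledge
[0.518  0.3891 0.1124] 0.0022372507795181636 [0.5192 0.379  0.12  ] [0.5148 0.3855 0.12  ]
[0.5545 0.4034 0.1179] 0.0024039312032196457 [0.5566 0.4009 0.12  ] [0.5517 0.4022 0.12  ]
[0.6669 0.1037 0.1191] 0.002222714429215389 [0.6689 0.1034 0.12  ] [0.6643 0.1035 0.12  ]
[0.6318 0.0904 0.119 ] 0.0025213283424808178 [0.6342 0.0899 0.12  ] [0.629  0.0902 0.12  ]
[0.5928 0.2467 0.1171]
dir -69.29467050251218 0.319868316031433
bin
[0.472  0.0118 0.0663] 0.005297228762660347 [0.477  0.0085 0.07  ] [0.4665 0.0118 0.07  ]
[ 0.4442 -0.152   0.0705] 0.0025347501672423026 [ 0.4468 -0.1516  0.07  ] [ 0.4417 -0.152   0.07  ]
[ 0.5901 -0.1746  0.0575] 0.0046668794945860965 [ 0.5923 -0.1835  0.07  ] [ 0.5829 -0.1727  0.07  ]
[ 0.6148 -0.0145  0.066 ] 0.004600418305529934 [ 0.6186 -0.0173  0.07  ] [ 0.6092 -0.0146  0.07  ]
[ 0.5303 -0.0823  0.0651]
-99.64712330497679 0.16626302274927404
-98.75751772958536 0.16221385336294195
-10.446010779057339 0.14512425097286763
-8.78654842693721 0.148207503321716
lid top corners (array([ 0.6069, -0.0098,  0.2237]), np.float64(0.001174560345174701))
[0.     0.988  0.1543 0.    ]
```

```bash
cat >> h.py <<'E'
from scipy.spatial.transform import Rotation as Ro
def go(x,y,z,yaw):
    s=arm.sense();w=s['ee_rot'];R=Ro.from_quat([w[1],w[2],w[3],w[0]]).as_matrix()
    d=R.T@(np.array([x,y,z])-s['position'])*1000
    y0=np.degrees(np.arctan2(R[1,0],R[0,0]))
    th=(y0-yaw+180)%360-180
    print('rows: shift',np.round(d,1),'turn',round(th,1),'now',np.round(s['position'],4),'yaw',round(y0,1),'q7',round(s['joint_positions'][6],2),'t',round(s['clock'],1))
E
python3 -c "
from h import *
go(.523,-.419,.2,100.2)"
```

```text
rows: shift [370.3 -66.5  22.6] turn -82.4 now [ 0.1906 -0.5953  0.2226] yaw 17.8 q7 -0.09 t 2.0
```

```bash
python3 -m handwheel '[[46,-8,3,-8,0],[92,-16,6,-16,0],[138,-24,9,-24,0],[184,-33,11,-32,0],[230,-41,14,-40,0],[276,-49,17,-48,0],[322,-58,20,-56,0],[370,-66,22,-64,0]]' && python3 -c "
from h import *
go(.523,-.419,.2,100.2)"
```

```text
clock: 2.85
position: [0.5241, -0.4188, 0.2006]
ee_rot: [0.0, 0.754, 0.656, -0.0]
force: [0.1, -0.4, -0.1]
gripper_width: 0.0874
gripper_force: 0.0
rows: shift [-0.4 -1.   0.6] turn -18.2 now [ 0.5241 -0.4188  0.2006] yaw 82.0 q7 0.36 t 2.9
```

```bash
python3 -m handwheel '[[0,-1,0,-8,0],[0,-1,0,-16,0],[0,-1,0,-18.2,0],[0,-1,0,-18.2,0]]' && python3 - <<'E'
from h import *
np.set_printoptions(precision=4,suppress=True)
W=cal('wrist');snap('wrist','wr1');m=best('wrist','tray')
snap('side','s');ms=best('side','tray');snap('top','t2');mt=best('top','tray')
for v in ([(W,m)],[(cal('top'),mt)],[(W,m),(cal('side'),ms),(cal('top'),mt)]):
    q,e=fit(v,P,[.5054,-.3202,1.7476]);print(q,e)
h=q[:2]-.082*np.array([np.cos(q[2]),np.sin(q[2])])
go(h[0],h[1],.015,np.degrees(q[2]))
for n in('wrist','top','side'):print([np.round(d['uv']).tolist()+[round(d['conf'],2)] for d in arm.silhouettes(n,'crouton1')],[np.round(d['uv']).tolist()+[round(d['conf'],2)] for d in arm.silhouettes(n,'pot1')])
E
```

```text
clock: 3.25
position: [0.5218, -0.4195, 0.2004]
ee_rot: [-0.0, 0.643, 0.766, 0.0]
force: [-0.4, -0.0, 0.6]
gripper_width: 0.0869
gripper_force: 0.0
[ 0.5054 -0.3192  1.7495] 0.18716955184936523
[ 0.5048 -0.3209  1.7443] 0.04775280877947807
[ 0.5062 -0.3208  1.7436] 0.8109858632087708
rows: shift [ 17.9   1.6 185.6] turn 0.0 now [ 0.5218 -0.4195  0.2006] yaw 99.9 q7 0.66 t 3.5
[[279.0, 92.0, 0.77], [304.0, 120.0, 0.62], [258.0, 68.0, 0.59]] []
[[385.0, 258.0, 0.63], [392.0, 245.0, 0.5], [408.0, 232.0, 0.47]] [[183.0, 268.0, 0.8], [231.0, 276.0, 0.71], [309.0, 195.0, 0.15]]
[[274.0, 320.0, 0.41], [358.0, 257.0, 0.22]] [[218.0, 202.0, 0.73]]
```

View pics/wr1.png

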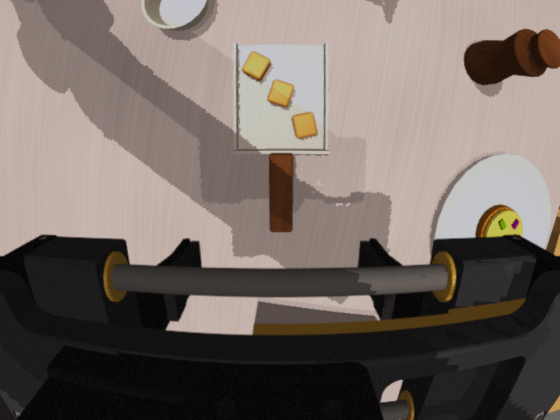

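The wrist view shows the tray pan at (282,98) with three croutons. The handle at (281,193) is aligned with the tool. I'll grip it at tray x = -95 mm, so the handle's tail clears the palm when it tilts.

```bash
python3 -m handwheel '[[1.5,1.5,45,0,0],[3,1.5,90,0,0],[5,1.5,135,0,0],[5,1.5,165,0,0],[5,1.5,185,0,0],[5,1.5,185,0,0.6],[5,1.5,185,0,1],[5,1.5,185,0,1]]' 60 && python3 -m handwheel '[[0,0,0,0,1],[0,0,0,0,1],[0,0,-10,0,1],[0,0,-20,0,1],[0,0,-30,0,1],[0,0,-30,0,1]]' && python3 - <<'E'
from h import *
snap('wrist','wr2'); im=snap('side','s2'); cv2.imwrite('pics/s2c.png',cv2.resize(im[260:400,200:360,::-1],None,fx=3,fy=3,interpolation=2))
w=cv2.imread('pics/wr2.png')[0:280,100:460];s=cv2.imread('pics/s2c.png')
cv2.imwrite('pics/j2.png',np.hstack([cv2.resize(w,(440,342)),cv2.resize(s,(340,342))]))
print(arm.sense())
E
```

```text
clock: 4.65
position: [0.5235, -0.4149, 0.0175]
ee_rot: [0.001, 0.643, 0.766, 0.0]
force: [0.8, -0.5, 0.4]
gripper_width: 0.0707
gripper_force: 0.0
clock: 5.25
position: [0.5236, -0.415, 0.0481]
ee_rot: [0.002, 0.643, 0.766, 0.0]
force: [0.4, 0.7, -0.3]
gripper_width: 0.023
gripper_force: 0.0
{'clock': 5.35, 'joint_positions': array([ 0.89682485,  0.59748274, -0.40651291,  1.50472547,  0.25377178,
        1.09083903,  0.60948921]), 'dq': array([-0.00192768,  0.01451236,  0.00377904,  0.01038329,  0.001129  ,
       -0.00143194,  0.00050934]), 'tau': array([-2.47929519e-02, -7.38468790e+01, -7.67726541e+00, -3.50371563e+01,
       -4.05783090e-02,  1.00242826e-01,  1.18403620e-02]), 'position': array([ 0.5225946 , -0.41448069,  0.04607777]), 'ee_rot': array([ 4.46879847e-04,  6.43149145e-01,  7.65740800e-01, -6.41868379e-05]), 'force': array([ 0.07432033, -0.16756444, -0.88973733]), 'torque': array([-0.02998041, -0.13812892, -0.0464375 ]), 'gripper_force': 0.0, 'gripper_width': 0.014935046323627552}
```

View pics/j2.png

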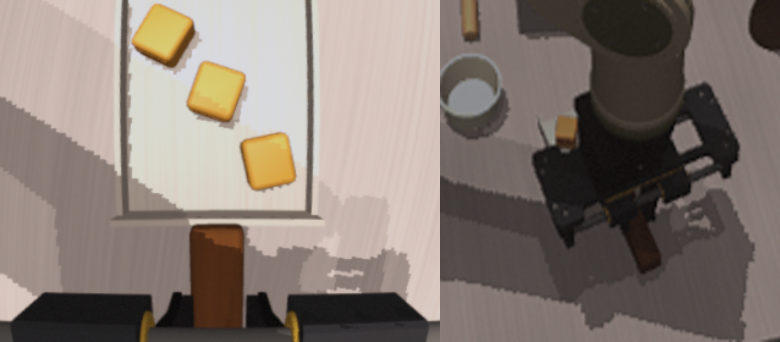

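The fingers hadn't finished closing before the lift, so the handle at crop (217,275) was not gripped. I'll reopen, go down and wait for the grip this time.

```bash
python3 -m handwheel '[[0,0,-5,0,0],[0,0,-5,0,0],[0,0,-5,0,0],[0,0,-5,0,0],[0,0,-5,0,0],[0,0,-5,0,0],[0,0,-5,0,0]]' && python3 - <<'E'
from h import *
W=cal('wrist');snap('wrist','wr3');m=best('wrist','tray');snap('top','t3');mt=best('top','tray')
for v in ([(W,m)],[(cal('top'),mt)]):
    q,e=fit(v,P,[.5055,-.320,1.745]);print(q,e)
q=fit([(W,m)],P,[.5055,-.320,1.745])[0]
h=q[:2]-.095*np.array([np.cos(q[2]),np.sin(q[2])])
go(h[0],h[1],.015,np.degrees(q[2]))
E
```

```text
clock: 6.05
position: [0.5224, -0.4143, 0.0505]
ee_rot: [-0.0, 0.643, 0.766, -0.0]
force: [-0.2, 0.8, 0.3]
gripper_width: 0.0632
gripper_force: 0.0
[ 0.50576395 -0.3178433   1.74361386] 0.2319895327091217
[ 0.50520329 -0.31974838  1.74146292] 0.25632497668266296
rows: shift [ 2.9  0.2 35.5] turn 0.0 now [ 0.5224 -0.4143  0.0505] yaw 99.9 q7 0.61 t 6.2
```

```bash
python3 -m handwheel '[[0,0,0,0,0],[0,0,10,0,0],[1,0,25,0,0],[1,0,35,0,0],[1,0,35,0,1],[1,0,35,0,1],[1,0,35,0,1],[1,0,35,0,1]]' 60 && python3 -m handwheel '[[0,0,0,0,1],[0,0,0,0,1],[0,0,0,0,1],[0,0,0,0,1],[0,0,0,0,1],[0,0,0,0,1],[0,0,0,0,1]]'
```

```text
clock: 7.05
position: [0.5227, -0.4135, 0.0162]
ee_rot: [0.001, 0.643, 0.766, 0.0]
force: [0.6, 0.6, 0.3]
gripper_width: 0.0627
gripper_force: 0.0
clock: 7.75
position: [0.5223, -0.4133, 0.0156]
ee_rot: [0.0, 0.643, 0.766, -0.0]
force: [-0.9, 0.3, 0.9]
gripper_width: 0.0236
gripper_force: 60.0
```

```bash
python3 -m handwheel '[[0,0,-10,0,1],[0,0,-20,0,1],[0,0,-30,0,1],[0,0,-30,0,1],[0,0,-30,0,1]]' && python3 - <<'E'
from h import *
w=snap('wrist','wr4'); im=snap('side','s4');t=snap('top','t4')
cv2.imwrite('pics/j4.png',np.hstack([w[0:280,100:460],cv2.resize(im[270:380,220:330],(280,280))])[:,:,::-1])
E
```

```text
clock: 8.25
position: [0.5224, -0.4135, 0.046]
ee_rot: [0.0, 0.643, 0.766, -0.0]
force: [-0.6, 0.9, -2.6]
gripper_width: 0.0237
gripper_force: 60.0
```

View pics/j4.png

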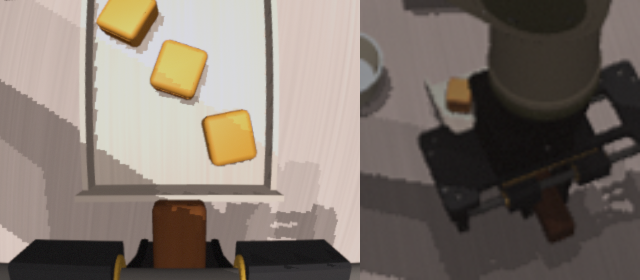

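The tray is lifted (about 2.5 N) and held level, and the croutons haven't moved. Next I'll carry it over the bin's -y wall.

```bash
python3 -m handwheel '[[0,0,-20,0,1],[0,0,-45,0,1],[0,0,-70,0,1],[0,0,-94,0,1],[0,0,-94,0,1]]' && python3 -c "
from h import *
go(.493,-.2774,.095,80.5)"
```

```text
clock: 8.9
position: [0.5238, -0.4142, 0.143]
ee_rot: [0.003, 0.643, 0.766, 0.0]
force: [0.4, -0.5, -1.3]
gripper_width: 0.0236
gripper_force: 60.0
rows: shift [140.2  -6.9  47.4] turn 19.4 now [ 0.5238 -0.4142  0.143 ] yaw 99.9 q7 0.64 t 8.9
```

```bash
python3 -m handwheel '[[20,-1,0,3,1],[45,-2,0,7,1],[70,-3,0,11,1],[95,-4,0,14,1],[120,-6,0,17,1],[140,-7,15,19.4,1],[140,-7,35,19.4,1],[140,-7,47,19.4,1]]' && python3 -m handwheel '[[0,0,0,0,1],[0,0,0,0,1]]' && python3 - <<'E'
from h import *
w=snap('wrist','wr5'); im=snap('side','s5');t=snap('top','t5')
cv2.imwrite('pics/j5.png',np.hstack([w[0:300,50:460],cv2.resize(im[170:320,190:340],(300,300))])[:,:,::-1])
go(.493,-.2774,.095,80.5)
E
```

```text
clock: 9.7
position: [0.4901, -0.2757, 0.0903]
ee_rot: [-0.001, 0.763, 0.647, -0.001]
force: [-0.2, -0.4, -1.8]
gripper_width: 0.0239
gripper_force: 60.0
clock: 9.9
position: [0.4911, -0.2771, 0.0924]
ee_rot: [-0.0, 0.763, 0.646, -0.0]
force: [-0.0, 0.2, -1.9]
gripper_width: 0.0231
gripper_force: 60.0
rows: shift [-0.   1.4 -1.7] turn 0.0 now [ 0.4917 -0.2771  0.0933] yaw 80.5 q7 0.14 t 10.1
```

View pics/j5.png

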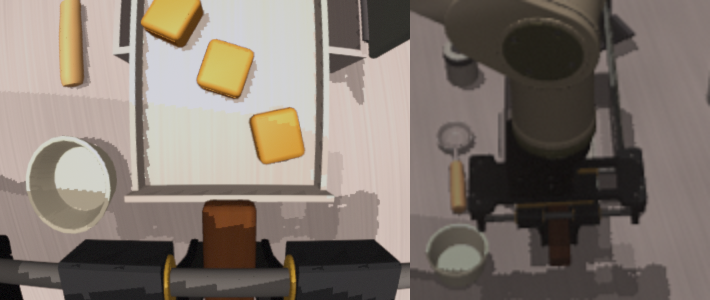

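The pan overhangs the bin's -y rim (rim corners at crop (118,52) and (365,52)) and is centred on it. Next I'll ease the grip until the lip rests on the rim.

```bash
python3 -m handwheel '[[0,0,2,0,1],[0,0,4,0,1],[0,0,4,0,1]]' 20; python3 - <<'E'
from h import *
arm.get_image('wrist'); print(arm.spot_point('wrist','tray'),arm.sense()['force'])
E
python3 -m handwheel '[[0,0,0,0,1],[0,0,0,0,1],[0,0,0,0,1]]' 10; python3 - <<'E'
from h import *
arm.get_image('wrist'); print(arm.spot_point('wrist','tray'),arm.sense()['force'])
E
```

```text
clock: 10.35
position: [0.4911, -0.2766, 0.0884]
ee_rot: [-0.0, 0.763, 0.646, -0.0]
force: [-0.3, 0.6, -1.7]
gripper_width: 0.0239
gripper_force: 20.0
[] [-0.52727272 -0.3340475  -2.09144037]
clock: 10.75
position: [0.4912, -0.2766, 0.0886]
ee_rot: [0.0, 0.763, 0.646, 0.0]
force: [-0.5, -0.5, -1.4]
gripper_width: 0.0236
gripper_force: 10.0
[] [-0.62428767  0.42776096 -0.2774943 ]
```

```bash
cat >> h.py <<'E'
def tilt(gx=-.0958,gz=.034,yaw=None):
    W=cal('wrist');s=arm.sense();arm.get_image('wrist');m=best('wrist','tray')
    if m is None: print('no mask');return
    w=s['ee_rot'];R=Ro.from_quat([w[1],w[2],w[3],w[0]]).as_matrix();x=R[:,0];z=np.array([0,0,1.]);y=np.cross(z,x)
    g=s['position']+[0,0,.019]
    def cost(ph):
        im=np.zeros((420,560),np.uint8);fx=x*np.cos(ph)-z*np.sin(ph);fz=z*np.cos(ph)+x*np.sin(ph)
        for p in P[:2]:
            q=(p-[gx,0,gz])@np.array([fx,y,fz])+g
            cv2.fillConvexPoly(im,cv2.convexHull(np.round([proj(W,v) for v in q]).astype(np.int32)),1)
        mm=m.copy();mm[215:]=0;im[215:]=0
        return np.abs(im-mm).sum()/m.sum()
    a=np.radians(np.arange(-15,80,1.));c=[cost(t) for t in a];i=int(np.argmin(c));print('tilt deg',round(np.degrees(a[i])),'cost',round(c[i],3),'force',s['force'])
E
python3 -c "
from h import *
tilt()"; python3 -m handwheel '[[2,0,-5,0,1],[4,0,-10,0,1],[6,0,-15,0,1],[7,0,-20,0,1],[7,0,-20,0,1]]'; python3 -c "
from h import *
tilt()"
```

```text
tilt deg -1 cost 0.233 force [-0.62428767  0.42776096 -0.2774943 ]
clock: 11.45
position: [0.4929, -0.2696, 0.1096]
ee_rot: [0.001, 0.763, 0.647, 0.0]
force: [-0.2, -1.2, -2.1]
gripper_width: 0.0239
gripper_force: 10.0
tilt deg 14 cost 0.29 force [-0.218079   -1.17135152 -2.05954539]
```

```bash
python3 -m handwheel '[[6,0,-10,0,1],[11,0,-18,0,1],[18,0,-27,0,1],[25,0,-34,0,1],[33,0,-41,0,1],[42,0,-47,0,1],[42,0,-47,0,1],[42,0,-47,0,1]]'; python3 - <<'E'
from h import *
tilt()
w=snap('wrist','wr6'); im=snap('side','s6')
cv2.imwrite('pics/j6.png',np.hstack([w[0:300,50:460],cv2.resize(im[170:320,190:340],(300,300))])[:,:,::-1])
E
```

```text
clock: 12.35
position: [0.4993, -0.2282, 0.1556]
ee_rot: [0.0, 0.763, 0.647, -0.0]
force: [-0.3, -0.6, -1.5]
gripper_width: 0.0237
gripper_force: 10.0
tilt deg 43 cost 0.042 force [-0.32318026 -0.61915814 -1.4546967 ]
```

View pics/j6.png

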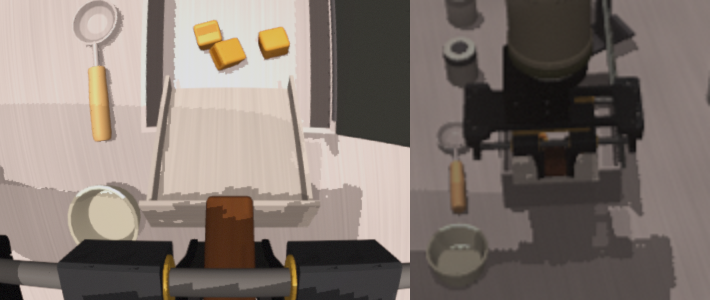

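All three croutons lie in the bin at crop (208,33), (228,53) and (273,42), and the tray is empty at about 43° tilt. I'll retrace the arc to level it.

```bash
python3 -m handwheel '[[-9,0,6,0,1],[-17,0,13,0,1],[-24,0,20,0,1],[-31,0,29,0,1],[-38,0,40,0,1],[-42,0,47,0,1],[-46,0,57,0,1],[-49,0,68,0,1]]'; python3 -m handwheel '[[0,0,1,0,1],[0,0,1,0,1],[0,0,1,0,1]]' 60;python3 - <<'E'
from h import *
tilt()
go(.523,-.415,.15,99)
E
```

```text
clock: 13.35
position: [0.4912, -0.2773, 0.0869]
ee_rot: [0.0, 0.763, 0.646, -0.0]
force: [-0.5, -1.6, 0.4]
gripper_width: 0.0239
gripper_force: 10.0
clock: 13.65
position: [0.4914, -0.2764, 0.0869]
ee_rot: [0.0, 0.763, 0.647, 0.0]
force: [-0.2, -0.9, 0.0]
gripper_width: 0.0234
gripper_force: 60.0
tilt deg -1 cost 0.034 force [-0.16635995 -0.90219124  0.03231473]
rows: shift [-131.6   53.9  -63.1] turn -18.4 now [ 0.4914 -0.2764  0.0869] yaw 80.6 q7 0.14 t 13.8
```

```bash
python3 -m handwheel '[[0,0,-20,0,1],[-20,-8,-40,0,1],[-60,-16,-45,0,1],[-100,-24,-45,0,1],[-140,-30,-30,0,1],[-140,-30,10,0,1],[-140,-30,40,0,1],[-140,-30,60,0,1]]'; python3 -m handwheel '[[0,0,4,0,1],[0,0,8,0,1],[0,0,11,0,1],[0,0,11,0,1]]'; python3 -c "
from h import *
tilt()
go(.5,-.41,.015,80.5)"
```

```text
clock: 14.55
position: [0.4376, -0.4086, 0.024]
ee_rot: [-0.002, 0.763, 0.646, 0.0]
force: [-0.5, 0.2, -1.7]
gripper_width: 0.0235
gripper_force: 60.0
clock: 14.95
position: [0.4392, -0.4101, 0.0166]
ee_rot: [0.001, 0.763, 0.646, 0.0]
force: [-0.4, 1.4, 0.3]
gripper_width: 0.0234
gripper_force: 60.0
tilt deg -1 cost 0.037 force [-0.43025398  1.43532367  0.25402216]
rows: shift [10.1 60.   1.7] turn 0.1 now [ 0.4392 -0.4101  0.0166] yaw 80.6 q7 0.37 t 15.1
```

The tray is down, level on the table. I'll release it and go up.

```bash
python3 -m handwheel '[[0,0,0,0,0],[0,0,0,0,0],[0,0,0,0,0],[0,0,0,0,0],[0,0,-15,0,0],[0,0,-60,0,0],[0,0,-110,0,0],[0,0,-160,0,0]]'; python3 -m handwheel '[[0,0,-45,0,1],[0,0,-90,0,1],[0,0,-130,0,1],[0,0,-130,0,1]]' 30; python3 - <<'E'
from h import *
go(.679,-.107,.30,80.5)
W=cal('wrist');snap('wrist','wr7');m=best('wrist','tray');print(fit([(W,m)],P,[.455,-.316,1.407]))
E
```

```text
clock: 15.85
position: [0.4385, -0.4094, 0.1785]
ee_rot: [0.0, 0.763, 0.647, 0.0]
force: [1.2, -1.2, -0.1]
gripper_width: 0.0795
gripper_force: 0.0
clock: 16.25
position: [0.4402, -0.4105, 0.3133]
ee_rot: [0.005, 0.763, 0.647, 0.001]
force: [0.1, -0.7, 0.0]
gripper_width: 0.0625
gripper_force: 0.0
rows: shift [338.6 185.7  13.1] turn 0.1 now [ 0.4402 -0.4105  0.3133] yaw 80.6 q7 0.44 t 16.2
(array([ 0.45469874, -0.31524711,  1.40544943]), np.float64(0.03200306370854378))
```

```bash
python3 -m handwheel '[[42,23,0,0,1],[84,46,0,0,1],[126,69,0,0,1],[168,92,0,0,1],[210,115,0,0,1],[252,138,0,0,1],[294,162,0,0,1],[338,186,0,0,1]]'; python3 - <<'E'
from h import *
arm.get_image('wrist')
import time
go(.679,-.107,.20,80.5)
S,T=cal('side'),cal('top')
W=cal('wrist');snap('wrist','wr8');print('lid',[(d['uv'],d['conf']) for d in arm.spot_point('wrist','lid_mid')],[(d['uv'],d['conf']) for d in arm.spot_point('wrist','lid_hinge')])
b=np.array([.531,-.082]);ex=np.array([.986,-.165])
for th in(80,90,100,110):
    t=np.radians(th);p=b+ex*(.075-.154*np.cos(t)); print(th,proj(W,[p[0]+.165*.086,p[1]+.986*.086,.071+.154*np.sin(t)]),proj(W,[p[0]-.165*.086,p[1]-.986*.086,.071+.154*np.sin(t)]))
E
```

```text
clock: 17.15
position: [0.6778, -0.1058, 0.3044]
ee_rot: [-0.001, 0.763, 0.646, -0.001]
force: [0.5, -1.3, 0.2]
gripper_width: 0.0013
gripper_force: 0.0
rows: shift [-12.3   0.5 102.7] turn 0.6 now [ 0.6807 -0.0953  0.3028] yaw 81.1 q7 -0.22 t 17.2
lid [([208.0, 207.3], 0.71)] [([223.5, 193.1], 0.6), ([207.5, 205.4], 0.36)]
80 [150.18695099 124.4881369 ] [168.55204124 318.10290224]
90 [181.32220874 122.77559443] [195.53180317 321.69933392]
100 [216.31423973 121.61909119] [224.90240906 321.9886964 ]
110 [251.5946006  121.24395958] [254.1983625 318.8396173]
```

View pics/wr8.png

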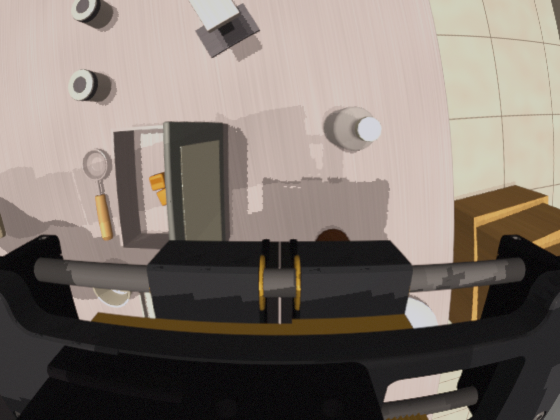

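The lid's top edge at (167,122) puts it at about 85°. The mill (331,238) and bottle (367,128) are clear. I'll go down behind the lid and push it over.

```bash
python3 -m handwheel '[[-6,0,40,0,1],[-12,0,80,0,1],[-12,0,103,0,1],[-12,0,103,0,1],[-12,-30,103,0,1],[-12,-54,103,0,1],[-12,-71,104,0,1],[-12,-88,105,0,1]]'; python3 -c "
from h import *
p=arm.sense()['position']-[.531,-.082,0];print('bin',p[0]*.986-p[1]*.165,p[0]*.165+p[1]*.986,p[2])"
```

```text
clock: 18.15
position: [0.5885, -0.1052, 0.2027]
ee_rot: [0.001, 0.763, 0.646, 0.001]
force: [3.0, -0.9, -0.9]
gripper_width: 0.0006
gripper_force: 0.9
bin 0.06056645949631087 -0.013373331079256316 0.2026579867191057
```

```bash
python3 -m handwheel '[[0,-16,6,0,1],[0,-31,15,0,1],[0,-46,25,0,1],[0,-59,36,0,1],[0,-70,48,0,1],[0,-81,62,0,1],[0,-88,77,0,1],[0,-95,93,0,1]]'; python3 -m handwheel '[[0,-3,10,0,1],[0,-5,20,0,1],[0,-6,28,0,1],[0,-6,33,0,1],[0,-6,35,0,1],[0,-6,35,0,1]]';python3 - <<'E'
from h import *
p=arm.sense()['position']-[.531,-.082,0];print('bin',p[0]*.986-p[1]*.165,p[0]*.165+p[1]*.986,p[2]); print(arm.sense()['force'])
E
```

```text
clock: 18.95
position: [0.4958, -0.0897, 0.1093]
ee_rot: [0.002, 0.763, 0.646, 0.001]
force: [2.1, -0.8, 0.3]
gripper_width: 0.0004
gripper_force: 0.8
clock: 19.55
position: [0.4895, -0.0882, 0.0766]
ee_rot: [0.001, 0.763, 0.646, -0.001]
force: [-24.8, 1.6, 55.7]
gripper_width: 0.0006
gripper_force: 27.4
bin -0.03992599304431145 -0.012966503172819218 0.0765984189006492
[-24.81968052   1.64855607  55.73599049]
```

```bash
python3 -m handwheel '[[0,0,-4,0,1],[0,0,-30,0,1],[-20,0,-80,0,0],[-60,0,-130,0,0],[-110,0,-150,0,0],[-150,0,-150,0,0],[-150,0,-150,0,0]]'; python3 - <<'E'
from h import *
np.set_printoptions(precision=4,suppress=True)
W=cal('wrist');w=snap('wrist','wr9');t=snap('top','t9');s=snap('side','s9')
cv2.imwrite('pics/j9.png',np.hstack([w[:, 60:500],cv2.resize(t[140:300,150:400],(360,230),interpolation=2)[:,:].repeat(1,0) if 0 else cv2.resize(t[140:300,170:350],(360,420))])[:,:,::-1])
m=best('wrist','tray');print(arm.sense()['position'],fit([(W,m)],P,[.4547,-.3152,1.4055]))
m=best('wrist','lid');ml=best('top','lid')
print([ (d['uv'],d['conf']) for n in('wrist','top','side') for d in arm.spot_point(n,'lid_mid')])
for q in([.531,-.082],):
  for n in('wrist','top','side'):print(n,proj(cal(n),q+[.077]))
E
```

```text
clock: 20.25
position: [0.4631, -0.2424, 0.2239]
ee_rot: [0.002, 0.766, 0.643, -0.0]
force: [1.0, 0.0, -0.5]
gripper_width: 0.0323
gripper_force: 0.0Traceback (most recent call last):
  File "<stdin>", line 5, in <module>
  File "h.py", line 51, in fit
    r=minimize(f,q0,method='Nelder-Mead',options=dict(initial_simplex=np.vstack([q0,q0+s]),xatol=2e-4,fatol=1e-4,maxiter=150))
    res = _minimize_neldermead(fun, x0, args, callback, bounds=bounds,
                               **options)
    fsim[k] = func(sim[k])
              ~~~~^^^^^^^^
    fx = function(np.copy(x), *(wrapper_args + args))
  File "h.py", line 48, in f
    return sum(np.abs(render(c,parts,[q[0],q[1],q[2] if len(q)>2 else 0,z])-m).sum()/max(m.sum(),1) for c,m in views)
  File "h.py", line 48, in <genexpr>
    return sum(np.abs(render(c,parts,[q[0],q[1],q[2] if len(q)>2 else 0,z])-m).sum()/max(m.sum(),1) for c,m in views)
                      ~~~~~~~~~~~~~~~~~~~~~~~~~~~~~~~~~~~~~~~~~~~~~~~~~~~~~^~
TypeError: unsupported operand type(s) for -: 'float' and 'NoneType'
```

View pics/j9.png

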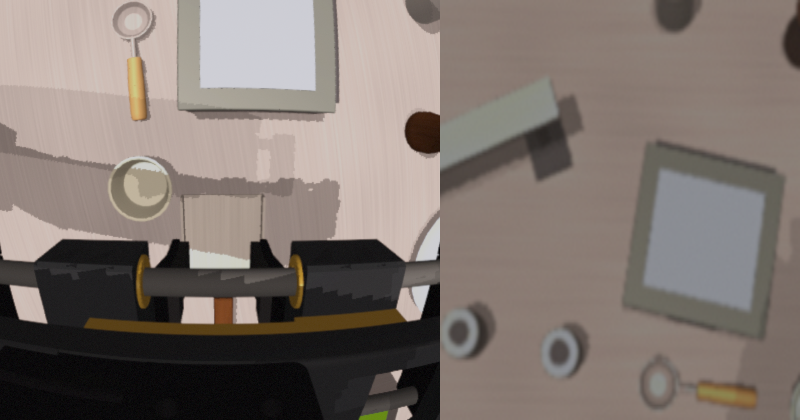

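The lid is shut flat, and its white inner panel runs from (643,168) to (765,312) in the top crop. The tray is still where I left it. I'll go back over the tray handle and check both.

```bash
python3 - <<'E'
from h import *
np.set_printoptions(precision=4,suppress=True)
T=cal('top');f=lambda u:((u[0]-440)/2+170-.25,u[1]*160/420+140-.3)
for C in([(650,142),(785,172),(765,338),(622,305)],[(662,168),(765,190),(750,312),(643,287)]):
    Q=np.array([onz(T,f(u),.077) for u in C]);print(Q[:,:2].tolist(),Q.mean(0))
p=arm.sense();go(.4392,-.4101,.20,80.5)
E
```

```text
[[0.6173105324653112, -0.013916913017355353], [0.5919201839438769, -0.1788646566346847], [0.4387617930874786, -0.154156762204917], [0.46536912311274015, 0.015912929250299045]] [ 0.5283 -0.0828  0.077 ]
[[0.5928844945860579, -0.029082411005101123], [0.5744893709425721, -0.15446570211843041], [0.4618014447254196, -0.13636813323965158], [0.48212886208470107, -0.008653532390618737]] [ 0.5278 -0.0821  0.077 ]
rows: shift [-177.6    3.4   21.9] turn 0.1 now [ 0.4648 -0.2344  0.2221] yaw 80.6 q7 0.17 t 20.4
```

```bash
python3 -m handwheel '[[-45,1,0,0,0],[-90,2,5,0,0],[-135,3,15,0,0],[-177,3,22,0,0],[-177,3,22,0,0],[-177,3,22,0,0]]'; python3 - <<'E'
from h import *
np.set_printoptions(precision=4,suppress=True)
import time
p0=arm.sense()['position'];W=cal('wrist');snap('wrist','wr10');m=best('wrist','tray');q,e=fit([(W,m)],P,[.4547,-.3152,1.4055]);print(q,e)
h=q[:2]-.0955*np.array([np.cos(q[2]),np.sin(q[2])]);go(h[0],h[1],.0155,np.degrees(q[2]))
L=arm.silhouettes('wrist','lid_mid');print([(d['uv'],d['conf'],d['mask'].sum()) for d in L]); print(proj(W,[.53,-.082,.077]),[(d['uv'],d['conf']) for d in arm.spot_point('wrist','lid_mid')])
E
```

```text
clock: 21.05
position: [0.439, -0.4096, 0.1996]
ee_rot: [-0.001, 0.763, 0.647, 0.0]
force: [0.8, 0.8, 0.4]
gripper_width: 0.0862
gripper_force: 0.0
[ 0.4544 -0.3147  1.411 ] 0.038182299584150314
rows: shift [ -0.8  -0.7 185.1] turn -0.1 now [ 0.4399 -0.4085  0.2006] yaw 80.7 q7 0.44 t 21.1
[]
[ 315.3047 -118.5363] []
```

```bash
python3 -m handwheel '[[-1,-1,45,0,0],[-1,-1,90,0,0],[-1,-1,135,0,0],[-1,-1,165,0,0],[-1,-1,185,0,0],[-1,-1,185,0,1],[-1,-1,185,0,1],[-1,-1,185,0,1]]' 60;python3 -m handwheel '[[0,0,0,0,1],[0,0,0,0,1],[0,0,0,0,1],[0,0,0,0,1],[0,0,0,0,1],[0,0,0,0,1],[0,0,0,0,1]]'; python3 -m handwheel '[[0,0,-20,0,1],[0,0,-50,0,1],[0,0,-90,0,1],[0,0,-130,0,1],[0,0,-130,0,1]]'; python3 - <<'E'
from h import *
tilt()
t=np.array([.530,-.082])-.0955*np.array([np.cos(np.radians(80.5)),np.sin(np.radians(80.5))]);go(t[0],t[1],.14,80.5)
E
```

```text
clock: 22.05
position: [0.4384, -0.4121, 0.0175]
ee_rot: [0.001, 0.763, 0.647, 0.0]
force: [-0.4, 0.1, -0.0]
gripper_width: 0.0707
gripper_force: 0.0
clock: 22.75
position: [0.4372, -0.4117, 0.0156]
ee_rot: [0.0, 0.763, 0.646, -0.0]
force: [-0.3, -0.0, 0.5]
gripper_width: 0.0234
gripper_force: 59.9
clock: 23.25
position: [0.4396, -0.4135, 0.1515]
ee_rot: [0.004, 0.763, 0.646, 0.001]
force: [0.5, -0.3, -1.8]
gripper_width: 0.023
gripper_force: 60.0
tilt deg -2 cost 0.053 force [ 0.49331215 -0.28469307 -1.77081619]
rows: shift [245.2  37.1   5.9] turn 0.0 now [ 0.4374 -0.4119  0.1461] yaw 80.5 q7 0.43 t 23.4
```

```bash
python3 -m handwheel '[[35,5,0,0,1],[70,11,0,0,1],[110,17,0,0,1],[150,23,0,0,1],[190,29,0,0,1],[225,34,5,0,1],[242,37,20,0,1],[242,37,26,0,1]]';python3 -m handwheel '[[0,0,0,0,1],[0,0,0,0,1]]'; python3 - <<'E'
from h import *
np.set_printoptions(precision=4,suppress=True)
p=arm.sense()['position'];W=cal('wrist');w=snap('wrist','wr11');print(p)
cv2.imwrite('pics/wr11c.png',cv2.resize(w[0:240,100:460,::-1],None,fx=2,fy=2,interpolation=2))
m=best('wrist','tray');print('tray',fit([(W,m)],P[:2],[.53,-.082,1.405],z=p[2]-.015))
for x,y in((-.079,-.086),(.075,-.086),(-.079,.086),(.075,.086)):
    q=np.array([.530,-.082])+x*np.array([.986,-.165])+y*np.array([.165,.986]);print(x,y,(proj(W,[*q,.077])-[100,0])*2)
E
```

```text
clock: 24.15
position: [0.5128, -0.1752, 0.1168]
ee_rot: [-0.002, 0.761, 0.648, -0.0]
force: [-0.4, -0.8, -1.3]
gripper_width: 0.0235
gripper_force: 59.9
clock: 24.35
position: [0.5127, -0.1803, 0.1189]
ee_rot: [-0.0, 0.763, 0.646, -0.001]
force: [0.9, -0.6, -1.8]
gripper_width: 0.0234
gripper_force: 59.9
[ 0.5127 -0.1803  0.1189]
tray (array([ 0.5297, -0.0826,  1.3918]), np.float64(0.1382635086774826))
-0.079 -0.086 [129.2636 428.022 ]
0.075 -0.086 [582.7311 427.7073]
-0.079 0.086 [127.0262 -63.8004]
0.075 0.086 [583.5637 -65.7167]
```

View pics/wr11c.png

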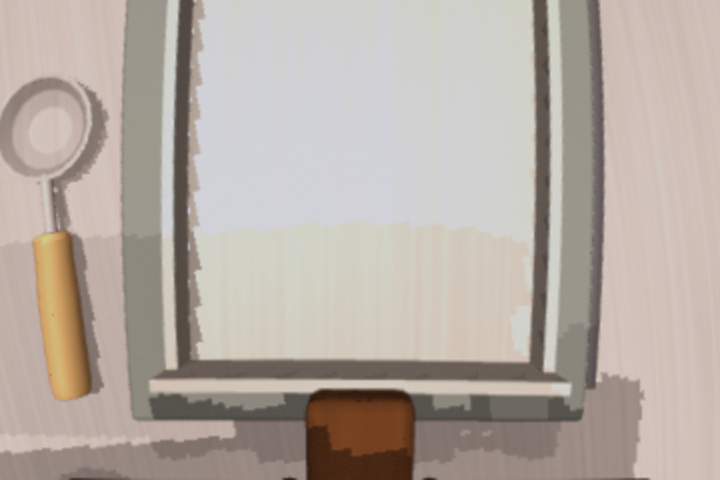

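The lid's near corners show at (132,420) and (582,420), about 2 mm further along than predicted. I'll shift by +2 mm and set the tray down.

```bash
python3 -m handwheel '[[2,0,8,0,1],[2,0,16,0,1],[2,0,22,0,1],[2,0,25,0,1],[2,0,26,0,1],[2,0,26,0,1]]'; python3 -m handwheel '[[0,0,1,0,1],[0,0,1,0,1],[0,0,1,0,1]]' 5; python3 -m handwheel '[[0,0,0,0,0],[0,0,0,0,0],[0,0,0,0,0],[0,0,0,0,0],[0,0,-10,0,0],[0,0,-50,0,0],[-20,0,-100,0,0],[-50,0,-150,0,0]]'; python3 - <<'E'
from h import *
np.set_printoptions(precision=4,suppress=True)
p=arm.sense()['position'];print(p)
arm.get_image('wrist');W=cal('wrist');w=snap('wrist','wr12');snap('top','t12');snap('side','s12')
m=best('wrist','tray');print('tray',fit([(W,m)],P,[.53,-.080,1.405],z=.077))
for n in('side','top'):
  for d in arm.silhouettes(n,'pot1'): print(n,d['uv'],d['conf'])
go(.42,.0,.25,80.5)
E
```

```text
clock: 25.05
position: [0.5138, -0.177, 0.0935]
ee_rot: [-0.0, 0.763, 0.646, -0.0]
force: [0.3, 0.0, -1.8]
gripper_width: 0.0231
gripper_force: 59.9
clock: 25.35
position: [0.514, -0.1771, 0.0928]
ee_rot: [0.0, 0.763, 0.646, 0.0]
force: [0.5, -0.8, -0.4]
gripper_width: 0.024
gripper_force: 5.0
clock: 26.15
position: [0.5069, -0.2192, 0.235]
ee_rot: [0.0, 0.762, 0.648, 0.0]
force: [1.5, -0.7, 0.1]
gripper_width: 0.0799
gripper_force: 0.0
[ 0.5069 -0.2192  0.235 ]
tray (array([ 0.5309, -0.0791,  1.3992]), np.float64(0.017599787563085556))
side [214.7, 171.8] 0.89
side [212.5, 200.3] 0.56
top [181.6, 268.1] 0.91
top [230.4, 274.0] 0.78
rows: shift [ 202.4 -120.8  -18.5] turn 0.1 now [ 0.5062 -0.2194  0.2312] yaw 80.6 q7 0.09 t 26.5
```

The tray sits level at (0.531,-0.079), in the middle of the lid. Next are the pots.

```bash
python3 -c "
from h import *
go(.40,.15,.25,20.7)"; python3 -m handwheel '[[42,-17,-3,7.5,0],[84,-34,-6,15,0],[126,-51,-9,22.5,0],[168,-68,-12,30,0],[210,-85,-15,37.5,0],[252,-105,-17,45,0],[300,-125,-19,52.5,0],[346,-146,-19,60,0]]'; python3 - <<'E'
from h import *
np.set_printoptions(precision=4,suppress=True)
arm.get_image('wrist');p=arm.sense();W=cal('wrist');w=snap('wrist','wr13');print(p['position'])
V=[]
for d in arm.silhouettes('wrist','pot1'):
    print(d['uv'],d['conf'])
    m=np.array(d['mask']).astype(np.float32); g=onz(W,d['uv'],.03)[:2];print('fit',fit([(W,m)],MODEL['pot1'],g))
E
```

```text
rows: shift [ 347.1 -165.   -18.3] turn 59.9 now [ 0.5062 -0.2194  0.2312] yaw 80.6 q7 0.09 t 26.5
clock: 27.3
position: [0.4208, 0.1374, 0.2505]
ee_rot: [0.0, 0.983, 0.184, -0.0]
force: [1.2, -0.3, -0.6]
gripper_width: 0.087
gripper_force: 0.0
[0.4185 0.1447 0.2508]
[228.3, 145.9] 0.89
fit (array([0.4392, 0.2154]), np.float64(0.041913215070962906))
[324.1, 197.6] 0.56
fit (array([0.4236, 0.094 ]), np.float64(0.04767998680472374))
```

View pics/wr13.png

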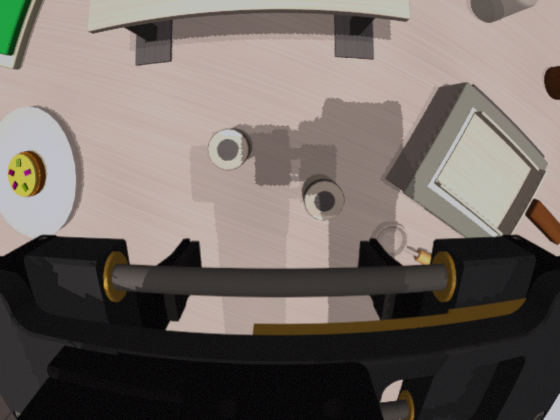

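The wrist view shows two standing pots at (228,150) and (324,200), the shut bin with the tray on it at (490,160), and the ledge along the top. Both pot fits agree with the earlier views. I'll check the dark band's height numerically.

```bash
python3 - <<'E'
from h import *
np.set_printoptions(precision=3,suppress=True)
S=cal('side')
a=cv2.imread('pics/side0.png',0).astype(int);n=cv2.cvtColor(snap('side','s13'),cv2.COLOR_RGB2GRAY).astype(int)
for nm,(x,y) in dict(A=(.4392,.2154),B=(.4236,.094)).items():
    for f,im in(('start',a),('now',n)):
        M=np.array(S['world_to_cam']);cam=-M[:3,:3].T@M[:3,3];d=cam[:2]-[x,y];d/=np.linalg.norm(d)
        pr=[]
        for z in np.arange(0,.062,.004):
            u=proj(S,[x+d[0]*.023,y+d[1]*.023,z]);c,r=np.round(u).astype(int);pr.append(int(im[r,c-2:c+3].mean()))
        print(nm,f,pr)
W=cal('wrist')
# heights: rim-top centre from wrist picture vs side picture (dark disc)
print([proj(W,[x,y,.058]) for x,y in((.4392,.2154),(.4236,.094))],[proj(S,[x,y,.058]) for x,y in((.4392,.2154),(.4236,.094))])
go(.4236,.094,.14,20.7)
E
```

```text
A start [57, 55, 57, 58, 59, 61, 62, 64, 65, 65, 61, 57, 59, 75, 106, 118]
A now [54, 56, 56, 58, 59, 60, 62, 63, 65, 65, 60, 55, 57, 71, 99, 110]
B start [60, 52, 53, 53, 54, 53, 53, 54, 54, 53, 44, 29, 28, 46, 90, 124]
B now [59, 53, 54, 53, 53, 53, 53, 54, 55, 54, 45, 29, 28, 40, 61, 66]
[array([218.703, 148.174]), array([315.427, 200.426])] [array([213.423, 163.725]), array([213.753, 192.754])]
rows: shift [-13.3  39.6 110.4] turn 0.9 now [0.421 0.136 0.25 ] yaw 21.6 q7 -1.55 t 27.5
```

Both bands are near the top, so both pots are upright. The arm was still settling in that picture, so I'll re-measure at rest and then approach.

```bash
cat > pots.py <<'E'
from h import *
np.set_printoptions(precision=4,suppress=True)
W=cal('wrist');snap('wrist','w');
R=[]
for d in arm.silhouettes('wrist','pot1'):
    if d['conf']<.3: continue
    m=np.array(d['mask']).astype(np.float32); g=onz(W,d['uv'],.03)[:2];print('wrist',d['conf'],fit([(W,m)],MODEL['pot1'],g))
E
python3 -m handwheel '[[0,0,0,0,0],[0,0,0,0,0]]'; python3 pots.py;python3 -c "
from h import *
go(.4236,.094,.14,20.7)"
```

```text
clock: 27.7
position: [0.4224, 0.1339, 0.2506]
ee_rot: [-0.0, 0.983, 0.185, -0.0]
force: [0.3, -0.2, 0.5]
gripper_width: 0.0872
gripper_force: 0.0
wrist 0.96 (array([0.4393, 0.2152]), np.float64(0.0692213699221611))
wrist 0.86 (array([0.4234, 0.0939]), np.float64(0.0405416414141655))
rows: shift [-13.5  37.8 110.8] turn 0.6 now [0.4225 0.1341 0.2508] yaw 21.3 q7 -1.55 t 27.8
```

```bash
python3 -m handwheel '[[-7,19,45,0.6,0],[-13,38,90,0.6,0],[-13,38,130,0.6,0],[-13,38,165,0.6,0],[-13,38,195,0.6,0],[-13,38,215,0.6,0],[-13,38,230,0.6,0],[-13,38,230,0.6,0]]'; python3 -m handwheel '[[0,0,0,0,1],[0,0,0,0,1],[0,0,0,0,1],[0,0,0,0,1],[0,0,0,0,1],[0,0,0,0,1],[0,0,0,0,1]]' 25; python3 -m handwheel '[[0,0,-20,0,1],[0,0,-60,0,1],[0,0,-100,0,1],[0,0,-140,0,1],[0,0,-180,0,1],[0,0,-200,0,1],[0,0,-200,0,1]]'; python3 - <<'E'
from h import *
# ledge model: centre (.5928,.2467), y axis 110.7 deg; pot at ledge y=-75
c=np.array([.5928,.2467]);ey=np.array([np.cos(np.radians(110.7)),np.sin(np.radians(110.7))])
t=c-.07*ey;print(t);go(t[0],t[1],.20,20.7)
E
```

```text
clock: 28.6
position: [0.4227, 0.0942, 0.0193]
ee_rot: [-0.0, 0.984, 0.18, -0.002]
force: [-0.3, -0.3, -0.0]
gripper_width: 0.0868
gripper_force: 0.0
clock: 29.3
position: [0.4242, 0.0947, 0.0212]
ee_rot: [0.0, 0.984, 0.18, 0.0]
force: [-0.3, -1.4, 3.1]
gripper_width: 0.0454
gripper_force: 25.0
clock: 30.0
position: [0.4254, 0.0953, 0.2237]
ee_rot: [0.001, 0.984, 0.18, 0.002]
force: [-0.1, 0.6, -2.0]
gripper_width: 0.0452
gripper_force: 25.0
[0.61754324 0.18121892]
rows: shift [210.1 -12.3  24.6] turn 0.1 now [0.4254 0.0953 0.2237] yaw 20.8 q7 -1.47 t 30.0
```

```bash
cat > ledge.py <<'E'
from h import *
import sys
np.set_printoptions(precision=1,suppress=True,linewidth=150)
c=np.array([.5928,.2467]);a=np.radians(20.7);ex=np.array([np.cos(a),np.sin(a)]);ey=np.array([-ex[1],ex[0]])
xs=np.arange(-.045,.0451,.0005)
for n in sys.argv[1:]:
    C=cal(n);im=cv2.GaussianBlur(cv2.cvtColor(arm.get_image(n),cv2.COLOR_RGB2GRAY),(3,3),0).astype(np.float32)
    for z in(.12,):
        out=[]
        for y in np.arange(-.15,.151,.02):
            uv=np.array([proj(C,[*(c+x*ex+y*ey),z]) for x in xs],np.float32)
            if not((uv[:,0]>3)&(uv[:,0]<556)&(uv[:,1]>3)&(uv[:,1]<416)).all(): continue
            v=cv2.remap(im,uv[None,:,0],uv[None,:,1],1)[0];v=np.convolve(v,np.ones(5)/5,'same');g=np.gradient(v);g[:6]=0;g[-6:]=0
            i=np.argmax(np.where(xs<0,g,-9)) ;j=np.argmin(np.where(xs>0,g,9))
            i2=np.argmax(np.where(xs<0,abs(g),-9));j2=np.argmax(np.where(xs>0,abs(g),-9))
            out.append([y*1000,xs[i]*1e3,xs[j]*1e3,(xs[j]-xs[i])*1e3,(xs[i]+xs[j])*500,g[i]*10,-g[j]*10,xs[i2]*1e3,xs[j2]*1e3])
        print(n,arm.sense()['position']*1000);print(np.array(out))
E
python3 -m handwheel '[[40,-2,0,0,1],[80,-4,0,0,1],[100,-6,0,0,1],[100,-6,0,0,1],[100,-6,0,0,1]]'; python3 ledge.py wrist top side
```

```text
clock: 30.5
position: [0.5145, 0.1362, 0.2194]
ee_rot: [-0.0, 0.984, 0.181, -0.001]
force: [-0.1, -1.0, -0.9]
gripper_width: 0.0452
gripper_force: 25.0
wrist [514.4 135.8 219.9]
[[-150.   -18.    20.    38.     1.   109.2   39.5  -18.    20. ]
 [-130.   -22.    20.    42.    -1.    81.4   35.3  -22.    20. ]
 [-110.   -19.    20.    39.     0.5  192.6   40.6  -19.    20. ]
 [ -90.   -18.    20.    38.     1.   108.9   36.3  -18.    20. ]
 [ -70.   -18.    20.    38.     1.   103.9   38.1  -18.    20. ]
 [ -50.   -18.    20.    38.     1.   106.9   30.7  -18.    20. ]
 [ -30.   -18.5   20.    38.5    0.8  113.9   37.   -18.5   20. ]
 [ -10.   -18.    20.    38.     1.   111.4   22.9  -18.    20. ]
 [  10.   -18.5   20.    38.5    0.8   98.    20.   -18.5   20. ]
 [  30.   -18.5   20.5   39.     1.    99.4   25.3  -18.5   20.5]
 [  50.   -19.    20.5   39.5    0.8  166.8   21.3  -19.    20.5]
 [  70.   -19.    20.5   39.5    0.8  188.1   18.3  -19.    20.5]
 [  90.   -18.5   20.    38.5    0.8  104.1   18.1  -18.5   20. ]
 [ 110.   -18.5   20.    38.5    0.8   72.1   15.5  -18.5   20. 
[... 1597 characters left out ...]
8.5    0.8   44.9   10.9  -18.5   20. ]
 [ -30.   -18.5   21.5   40.     1.5   44.2    8.3  -18.5   21.5]
 [ -10.   -18.    20.    38.     1.    40.4   12.2  -18.    20. ]
 [  10.   -18.5   20.5   39.     1.    44.9   11.5  -18.5   20.5]
 [  30.   -14.    35.5   49.5   10.8    6.6    9.5   -8.5   42. ]
 [  50.   -29.     2.5   31.5  -13.2    2.8    1.4  -39.    41. ]
 [  70.   -38.    39.5   77.5    0.8    2.7    1.7  -42.    39.5]
 [  90.   -30.     1.5   31.5  -14.2    5.5    3.8  -42.     1.5]
 [ 110.   -30.5    5.    35.5  -12.7    0.3    1.4  -42.    36. ]
 [ 130.    -0.5   37.    37.5   18.3    0.8   16.6  -37.     8. ]
 [ 150.   -13.5   38.    51.5   12.3    5.5   19.2  -33.5   38. ]]
```

The ledge is confirmed: its centre is +1 mm from my estimate and the yaw agrees. Next I'll check the pot's position in the hand.

```bash
cat > inhand.py <<'E'
from h import *
np.set_printoptions(precision=4,suppress=True)
W=cal('wrist');s=arm.sense();arm.get_image('wrist');zb=s['position'][2]-.0205
x=np.array([np.cos(a:=np.radians(20.7)),np.sin(a)]);y=np.array([x[1],-x[0]])
for d in arm.silhouettes('wrist','pot1'):
    m=np.array(d['mask']).astype(np.float32);print(d['uv'],d['conf'],m.sum())
    if np.hypot(*(np.array(d['uv'])-proj(W,[*s['position'][:2],zb+.03])))<60:
        for h in(0,.0):
            q,e=fit([(W,m)],MODEL['pot1'],s['position'][:2],z=zb);dd=q-s['position'][:2];print('in tool: ',dd@x*1000,dd@y*1000,e)
c=np.array([.5928,.2467])+.001*x
ey=-y
for yy in(-.07,.06): t=c+yy*ey;go(t[0],t[1],.16,20.7)
E
python3 inhand.py
```

```text
[281.1, 261.1] 0.97 6447.0
in tool:  -0.14911993686952713 -0.8298009442965241 0.5769447088241577
in tool:  -0.14911993686952713 -0.8298009442965241 0.5769447088241577
[194.5, 222.4] 0.93 1723.0
[443.9, 200.0] 0.57 3878.0
rows: shift [113.1  -6.5  61.1] turn 0.0 now [0.515  0.1355 0.2211] yaw 20.7 q7 -1.67 t 30.8
rows: shift [ 113.2 -136.5   61. ] turn 0.0 now [0.515  0.1355 0.2211] yaw 20.7 q7 -1.67 t 30.8
```

```bash
python3 -m handwheel '[[35,-2,0,0,1],[70,-4,0,0,1],[100,-6,10,0,1],[113.5,-6.5,30,0,1],[113.5,-6.5,50,0,1],[113.5,-6.5,65,0,1],[113.5,-6.5,74,0,1],[113.5,-6.5,76,0,1]]'; python3 -m handwheel '[[0,0,0,0,1],[0,0,0,0,1],[0,0,0,0,1]]'; python3 - <<'E'
from h import *
p=arm.sense()['position'];x=np.array([np.cos(a:=np.radians(20.7)),np.sin(a)]);d=p[:2]-np.array([.5928,.2467]);print('ledge x',d@x*1e3,'y',d@[-x[1],x[0]]*1e3,p[2],arm.sense()['force'])
E
```

```text
clock: 31.55
position: [0.6188, 0.1816, 0.1444]
ee_rot: [0.0, 0.984, 0.18, -0.0]
force: [0.8, -0.2, -0.9]
gripper_width: 0.0456
gripper_force: 25.0
clock: 31.85
position: [0.6196, 0.1823, 0.146]
ee_rot: [0.0, 0.984, 0.18, 0.001]
force: [1.3, -0.0, -1.0]
gripper_width: 0.0456
gripper_force: 25.0
ledge x 2.3312446206783317 y -69.70060747689291 0.1460272670800493 [ 1.26789844 -0.03261081 -0.98953279]
```

```bash
python3 -m handwheel '[[-1,0,2,0,1],[-1,0,4,0,1],[-1,0,5,0,1],[-1,0,5,0,1],[-1,0,5,0,1]]'; python3 -c "
from h import *
p=arm.sense()['position'];x=np.array([np.cos(a:=np.radians(20.7)),np.sin(a)]);d=p[:2]-np.array([.5928,.2467]);print('ledge x',d@x*1e3,p[2],arm.sense()['force'])"
```

```text
clock: 32.35
position: [0.6184, 0.1819, 0.1413]
ee_rot: [0.0, 0.984, 0.18, 0.0]
force: [-4.4, -1.0, 8.1]
gripper_width: 0.0457
gripper_force: 25.0
ledge x 1.0596340523450758 0.1413389072048418 [-4.38604545 -1.04226512  8.13360171]
```

Contact is firm at 8 N. I'll release and rise straight up, then check.

```bash
python3 -m handwheel '[[0,0,-1,0,1],[0,0,-1,0,0],[0,0,-1,0,0],[0,0,-1,0,0],[0,0,-1,0,0],[0,0,-1,0,0],[0,0,-30,0,0],[0,0,-70,0,0]]'; python3 -m handwheel '[[-30,0,-20,0,0],[-60,0,-30,0,0],[-70,0,-30,0,0],[-70,0,-30,0,0],[-70,0,-30,0,0]]'; cat > chk.py <<'E'
from h import *
np.set_printoptions(precision=4,suppress=True)
x=np.array([np.cos(a:=np.radians(20.7)),np.sin(a)]);y=[-x[1],x[0]]
for n in('wrist','side','top'):
    C=cal(n);arm.get_image(n)
    for d in arm.silhouettes(n,'pot1'):
        m=np.array(d['mask']).astype(np.float32)
        for z in(.12,0):
            q,e=fit([(C,m)],MODEL['pot1'],onz(C,d['uv'],z+.03)[:2],z=z);r=(q-[.5928,.2467])*1e3
            print(n,d['uv'],round(d['conf'],2),'z',z,q,'err',round(e,3),'ledge x,y',r@x,r@y)
E
python3 chk.py; python3 -c "
from h import *
go(.4393,.2152,.2,20.7)"
```

```text
clock: 33.15
position: [0.6172, 0.1812, 0.2088]
ee_rot: [0.0, 0.984, 0.18, -0.002]
force: [0.4, 0.8, 0.9]
gripper_width: 0.0858
gripper_force: 0.0
clock: 33.65
position: [0.5533, 0.1568, 0.2397]
ee_rot: [0.0, 0.984, 0.18, -0.0]
force: [-0.2, -0.6, -0.4]
gripper_width: 0.0867
gripper_force: 0.0
wrist [280.3, 131.0] 0.9 z 0.12 [0.6165 0.1821] err 0.023 ledge x,y -0.6692978245062104 -68.7587220035845
wrist [280.3, 131.0] 0.9 z 0 [0.6137 0.1865] err 0.567 ledge x,y -1.745344075902609 -63.681175006950376
wrist [210.7, 244.8] 0.61 z 0.12 [0.4856 0.2052] err 3.246 ledge x,y -114.93098435148003 -0.9855128974334704
wrist [210.7, 244.8] 0.61 z 0 [0.4407 0.2146] err 0.98 ledge x,y -153.63650823213607 23.72556526262527
side [214.3, 170.3] 0.71 z 0.12 [0.4334 0.0876] err 0.326 ledge x,y -205.34089284274842 -92.44147850993704
side [214.3, 170.3] 0.71 z 0 [0.44   0.2132] err 0.073 ledge x,y -154.75992041611372 22.61485835774544
side [273.8, 139.6] 0.66 z 0.12 [0.6177 0.1816] err 0.109 ledge x,y 0.28762772049166524 -69.73648767781735
side [273.8, 139.6] 0.66 z 0 [0.6466 0.3241] err 0.11 ledge x,y 77.67747421156591 53.437397572504004
top [190.9, 188.3] 0.66 z 0.12 [0.6059 0.1662] err 1.082 ledge x,y -16.252222704838545 -79.96085780736409
top [190.9, 188.3] 0.66 z 0 [0.6354 0.1966] err 0.618 ledge x,y 22.160449147266462 -61.962513491308904
rows: shift [-85.8 -94.4  39.7] turn 0.1 now [0.553  0.1574 0.2396] yaw 20.8 q7 -1.73 t 34.0
```

Pot 1 stands upright on the ledge, within about 1 mm of its centre line. Now pot 2.

```bash
python3 -m handwheel '[[-29,-31,0,0,0],[-58,-63,0,0,0],[-86,-94,0,0,0],[-86,-94,0,0,0],[-86,-94,0,0,0]]'; python3 pots.py;python3 -c "
from h import *
go(.4393,.2152,.02,20.7)"
```

```text
clock: 34.45
position: [0.4389, 0.2149, 0.2404]
ee_rot: [0.001, 0.984, 0.181, 0.001]
force: [0.6, -1.0, -0.5]
gripper_width: 0.087
gripper_force: 0.0
wrist 0.81 (array([0.4397, 0.215 ]), np.float64(0.0569755919277668))
wrist 0.71 (array([0.6633, 0.1647]), np.float64(0.4858044683933258))
rows: shift [-1.0e-01 -1.4e+00  2.2e+02] turn 0.0 now [0.4399 0.2139 0.24  ] yaw 20.7 q7 -1.8 t 34.5
```

```bash
python3 -m handwheel '[[0,-1.4,45,0,0],[0,-1.4,90,0,0],[0,-1.4,130,0,0],[0,-1.4,165,0,0],[0,-1.4,195,0,0],[0,-1.4,212,0,0],[0,-1.4,219.5,0,0],[0,-1.4,219.5,0,0]]'; python3 -m handwheel '[[0,0,0,0,1],[0,0,0,0,1],[0,0,0,0,1],[0,0,0,0,1],[0,0,0,0,1],[0,0,0,0,1],[0,0,0,0,1]]' 25; python3 -m handwheel '[[0,0,-20,0,1],[0,0,-60,0,1],[0,0,-100,0,1],[0,0,-140,0,1],[0,0,-180,0,1],[0,0,-200,0,1],[0,0,-200,0,1]]'; python3 - <<'E'
from h import *
x=np.array([np.cos(a:=np.radians(20.7)),np.sin(a)]);t=np.array([.5928,.2467])+.0015*x+.06*np.array([-x[1],x[0]]);go(t[0],t[1],.1405,20.7)
E
```

```text
clock: 35.35
position: [0.4385, 0.2154, 0.0197]
ee_rot: [-0.0, 0.984, 0.18, -0.001]
force: [-0.1, -0.0, -0.1]
gripper_width: 0.0872
gripper_force: 0.0
clock: 36.05
position: [0.4388, 0.2156, 0.0207]
ee_rot: [0.0, 0.984, 0.18, 0.0]
force: [-0.2, -0.4, 2.3]
gripper_width: 0.0454
gripper_force: 25.0
clock: 36.75
position: [0.4398, 0.2166, 0.2233]
ee_rot: [-0.0, 0.984, 0.18, 0.002]
force: [-0.6, 0.9, -1.4]
gripper_width: 0.0454
gripper_force: 25.0
rows: shift [154.9 -34.   83.5] turn 0.1 now [0.4398 0.2166 0.2233] yaw 20.8 q7 -1.82 t 36.8
```

```bash
python3 -m handwheel '[[35,-8,0,0,1],[75,-17,0,0,1],[115,-25,0,0,1],[145,-32,5,0,1],[154.5,-34,25,0,1],[154.5,-34,50,0,1],[154.5,-34,68,0,1],[154.5,-34,77,0,1]]'; python3 -m handwheel '[[0,0,0,0,1],[0,0,0,0,1],[0,0,0,0,1]]'; python3 - <<'E'
from h import *
p=arm.sense()['position'];x=np.array([np.cos(a:=np.radians(20.7)),np.sin(a)]);d=p[:2]-np.array([.5928,.2467]);print('ledge x',d@x*1e3,'y',d@[-x[1],x[0]]*1e3,p[2],arm.sense()['force'])
E
```

```text
clock: 37.55
position: [0.5696, 0.3018, 0.1402]
ee_rot: [0.001, 0.984, 0.181, -0.002]
force: [-6.6, -6.2, 33.1]
gripper_width: 0.0454
gripper_force: 25.0
clock: 37.85
position: [0.5711, 0.3024, 0.1438]
ee_rot: [0.0, 0.984, 0.18, 0.0]
force: [0.2, -0.6, -0.7]
gripper_width: 0.0454
gripper_force: 25.0
ledge x -0.5613109424064402 y 59.77300733210739 0.14380128453462845 [ 0.16576869 -0.64065797 -0.69657191]
```

```bash
python3 -m handwheel '[[1.5,0,1,0,1],[1.5,0,2,0,1],[1.5,0,3,0,1],[1.5,0,3,0,1],[1.5,0,3,0,1]]'; python3 -c "
from h import *
p=arm.sense()['position'];x=np.array([np.cos(a:=np.radians(20.7)),np.sin(a)]);d=p[:2]-np.array([.5928,.2467]);print('ledge x',d@x*1e3,p[2],arm.sense()['force'])"
```

```text
clock: 38.35
position: [0.5724, 0.3029, 0.1405]
ee_rot: [0.0, 0.984, 0.18, -0.0]
force: [-0.2, -0.3, -0.9]
gripper_width: 0.0454
gripper_force: 25.0
ledge x 0.7919748444493199 0.14051977574525562 [-0.20075491 -0.29045178 -0.90015405]
```

```bash
python3 -m handwheel '[[0.3,0,1,0,1],[0.3,0,1,0,1],[0.3,0,1,0,1]]'; python3 -m handwheel '[[0,0,0.7,0,1],[0,0,0.7,0,1],[0,0,0.7,0,1]]'
```

```text
clock: 38.65
position: [0.5727, 0.3031, 0.1402]
ee_rot: [0.0, 0.984, 0.18, 0.0]
force: [-2.8, -2.2, 5.6]
gripper_width: 0.0453
gripper_force: 25.0
clock: 38.95
position: [0.5728, 0.3031, 0.1401]
ee_rot: [0.0, 0.984, 0.18, 0.0]
force: [-5.1, -3.2, 10.3]
gripper_width: 0.0455
gripper_force: 25.0
```

```bash
python3 -m handwheel '[[0,0,-1.5,0,1],[0,0,-1.5,0,0],[0,0,-1.5,0,0],[0,0,-1.5,0,0],[0,0,-1.5,0,0],[0,0,-1.5,0,0],[0,0,-30,0,0],[0,0,-70,0,0]]'; python3 -m handwheel '[[-40,10,-20,0,0],[-80,25,-30,0,0],[-110,40,-30,0,0],[-130,50,-30,0,0],[-130,50,-30,0,0],[-130,50,-30,0,0]]'; python3 chk.py; python3 - <<'E'
from h import *
w=snap('wrist','wr20');t=snap('top','t20');s=snap('side','s20')
cv2.imwrite('pics/fin.png',np.vstack([np.hstack([cv2.resize(w,(400,300)),cv2.resize(s[80:290,190:400],(400,300))]),cv2.resize(t[120:300,80:400],(800,300))[:, :]])[:,:,::-1])
E
```

```text
clock: 39.75
position: [0.5718, 0.3021, 0.2075]
ee_rot: [0.001, 0.984, 0.18, -0.002]
force: [1.8, 0.0, 0.1]
gripper_width: 0.0855
gripper_force: 0.0
clock: 40.35
position: [0.4692, 0.2099, 0.2392]
ee_rot: [0.0, 0.984, 0.18, 0.001]
force: [-0.4, 0.4, -0.4]
gripper_width: 0.087
gripper_force: 0.0
wrist [211.6, 50.6] 0.81 z 0.12 [0.5726 0.3036] err 0.035 ledge x,y 1.2063926377926755 60.36814561828945
wrist [211.6, 50.6] 0.81 z 0 [0.6002 0.3453] err 0.529 ledge x,y 41.81318576670934 89.61473315024091
wrist [492.2, 190.2] 0.64 z 0.12 [0.5758 0.0165] err 0.999 ledge x,y -97.32022922448515 -209.3354222885166
wrist [492.2, 190.2] 0.64 z 0 [ 0.6017 -0.0745] err 0.811 ledge x,y -105.24526996196025 -303.5695231355707
side [250.3, 116.4] 0.92 z 0.12 [0.5739 0.3024] err 0.075 ledge x,y 2.019060473307677 58.74531734804658
side [250.3, 116.4] 0.92 z 0 [0.599  0.4631] err 0.16 ledge x,y 82.30224210455913 200.23967947649288
top [186.1, 186.4] 0.91 z 0.12 [0.6155 0.1813] err 0.053 ledge x,y -1.9026315251296697 -69.22957858471864
top [186.1, 186.4] 0.91 z 0 [0.6448 0.2111] err 0.226 ledge x,y 36.10740127063047 -51.66039550760652
top [134.5, 202.6] 0.81 z 0.12 [0.5734 0.3006] err 0.274 ledge x,y 0.8494048020682089 57.268974753951134
top [134.5, 202.6] 0.81 z 0 [0.5978 0.3476] err 0.155 ledge x,y 40.30604181448582 92.6340697885828
```

View pics/fin.png

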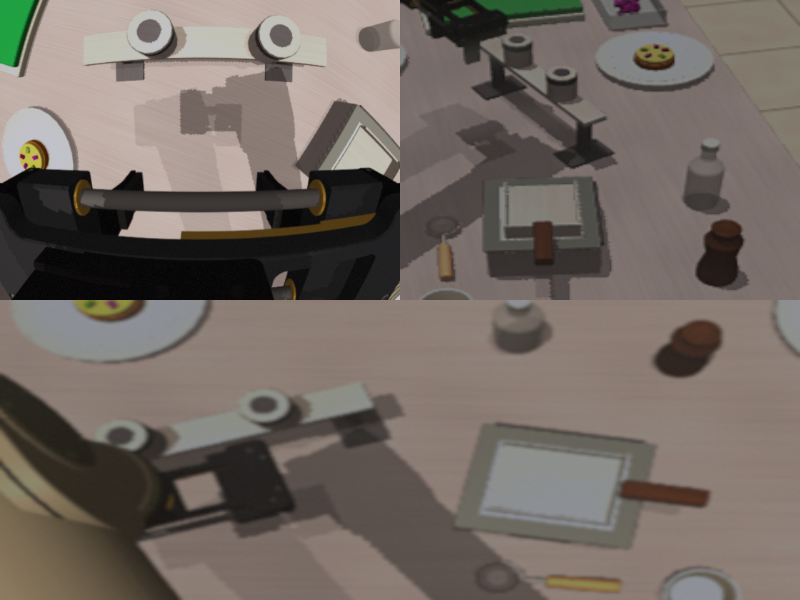

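The final view shows both pots upright on the ledge, the lid shut with the tray centred on it, and the bystanders where they were. One last numeric check of tray against lid, and for stray pots or croutons.

```bash
python3 - <<'E'
from h import *
np.set_printoptions(precision=4,suppress=True)
LID=[box(-.079,.075,-.086,.086,.071,.077),box(-.075,.075,-.085,.085,0,.07)]
for n,near in(('side',[265,225]),('top',[305,225])):
    C=cal(n);arm.get_image(n);m=best(n,'tray')
    if m is not None: print(n,'tray',fit([(C,m)],P,[.5309,-.0791,1.399],z=.077))
    b=best(n,'bin',near)
    if b is not None and m is not None: b=np.maximum(b,m);h=C;print('bin+tray',fit([(C,b)],LID+[place(p,0,0,np.pi/2,.077) for p in P],[.531,-.082,-.166]))
    print([(np.round(d['uv']),round(d['conf'],2)) for l in('crouton1','pot1') for d in arm.silhouettes(n,l)])
    for l in('ramekin','mill','spoon','squeeze'):print(l,[(np.round(d['uv']),round(d['conf'],2)) for d in arm.silhouettes(n,l)][:1])
print(arm.sense()['clock'])
E
```

```text
side tray (array([ 0.5309, -0.082 ,  1.3986]), np.float64(0.1329652965068817))
bin+tray (array([ 0.5327, -0.0811, -0.1691]), np.float64(0.03451492637395859))
[(array([251., 116.]), 0.76), (array([273., 140.]), 0.59)]
ramekin [(array([213., 296.]), 0.8)]
mill [(array([358., 254.]), 0.7)]
spoon [(array([212., 242.]), 0.74)]
squeeze [(array([350., 203.]), 0.96)]
top tray (array([ 0.529 , -0.0815,  1.4014]), np.float64(0.03799538314342499))
[(array([134., 202.]), 0.83), (array([205., 191.]), 0.7), (array([188., 185.]), 0.56)]
ramekin []
mill [(array([354., 149.]), 0.81)]
spoon [(array([288., 289.]), 0.77)]
squeeze [(array([283., 134.]), 0.81)]
41.7
```

```bash
python3 -c "
from plant import arm
print(arm.close_job())"
```

```text
the job is handed in; nothing more can be done
None
```

The job is handed in: all three croutons are in the bin, the lid is shut with the empty tray level in the middle of it, both pots stand upright and within about 2 mm of centre on the ledge, and the bottle, mill, ramekin and spoon were left untouched.

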